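# Load the toy barrel from the revolving parts stand

## Robot

A 7-joint arm with a two-finger parallel gripper is mounted at the origin on the work surface. World frame = base frame: x ahead of the robot, y to its left, z up, the work surface at z = 0. Lengths are in m, angles in degrees, forces in N, time in s.
With the tool pointing down it reaches from about 0.4 to 0.875 m from the base axis. Payload 19.3 kg.
Tool frame: the origin (TCP) lies at the very end of the fingers, on their centre line; the grasp point (between the pads) lies 19 mm behind it; x points along the fingers, y is the direction in which the jaws open and shut, and the axes are right-handed (so a half turn about x gives the same grasp; the last joint's range is limited). The gripper opens to 85 mm and grips with 20 to 120 N. Pads are 22 mm wide; open, the fingers measure 114 mm over their backs; the gripper's body (76 mm by 85 mm) begins 54 mm behind the grasp point. The pads swing forward as they close: fully open they stand 13 mm farther back than shut.
Start: joints at [-68.595, 29.874, -2.08, 91.645, 1.215, 58.505, -6.463], TCP at [0.268, 0.564, 0.203] pointing down, gripper open.
Joint ranges: [-166.77, 166.77], [-17.47, 122.26], [-85.68, 81.53], [9.62, 139.38], [-72.42, 252.41], [9.2, 110.78], [-144.41, 144.41]. Speed limits (degrees/s): [108.29, 108.29, 136.94, 136.94, 172.46, 172.46, 172.46].

## Interface

Orientations are given as a 3x3 rotation matrix whose columns are the frame's x, y, z axes.
In Python, from plant import robot, eyes, models gives the robot as it stands.
- The arm moves only by the tool carry_out, never from a script. Its argument "deltas" is a list of rows, each a list of 7 numbers: the turn, a rotation vector about the world's x, y, z in degrees, then the shift along the world's x, y, z in mm, then the gripper command: -1 is shut, 1 is fully open, values between are in proportion. In form: [[wx, wy, wz, dx, dy, dz, grip], ...]. A call has 1 to 20 rows; each row is the pose to reach, as a shift and turn from the pose commanded when the call began; what a row does not reach only later rows make up. A row lasts 1/10 s, in which the tool goes at most 50 mm and 8.59 degrees, less where a joint would pass 70% of its speed; a pose out of reach is approached as far as the arm can. A call with a gripper value outside its range is refused whole. The fingers move at their own pace and stop on an object; the grip force is fixed at half the most. Time passes only in rows, so rows that repeat a pose let the fingers close. It gives the time, the measured TCP pose, the force and the opening at its end, in the units of the state.
- robot.state(): the state, without advancing time (a new reading comes with each control period).
- eyes.get_image(name): name is "scene" or "top" or "wrist"; returns the picture (384x512x3 uint8, red, green, blue); there is no depth.
- eyes.camera_params(name): a dict with "fx", "fy", "cx", "cy" (pixels), "R" (3x3) and "t" (3): a world point X has camera coordinates R X + t. Camera axes: x right, y down, z forward; pixel columns grow to the right and rows downward; lengths in m; the calibration is good to about 2 mm. The wrist camera is an equidistant fisheye: a pixel r from the principal point sees the ray r / f radians off the axis. A picture is of the moment at which its call begins: read the wrist's pose just before it. camera_params takes no time and is no camera call; for the wrist camera it gives the pose at the moment of the call.
- robot.job_done(): hands the job in, once; it reports no verdict.
Trained networks look in the newest picture that a camera, given by its name, has taken for a name from the list of things; names that differ only in an ending like _2 or _b are one class to them, and where a whole thing is asked for, a point or a joint stands for the part that bears it (a point fixed in the world has none). Each returns a list of dicts, best first, with "p" (0 to 1); they miss things now and then, are a little off and sometimes report something else, mostly with a low value. They report only what shows in the picture. A call takes as long as a camera call. They do not tell look-alikes from the thing itself.
- models.find_in(camera, thing): "location" ([x, y, z] in m, in the coordinates of the camera as it stood for that picture, good to about 4 mm: the middle of the surface that is visible of it).
- models.silhouettes(camera, thing): "mask" (384x512 bool, what is visible of it).
- models.place_of(camera, thing): "location" ([x, y, z] in m, in the coordinates of the camera as it stood for that picture, good to about 4 mm: a listed point, or the origin of a listed thing).
The state is a dict: "time": time; "joint_positions": joint angles; "joint_vel": joint speeds; "tau": joint torques, N m; "position": TCP position; "tcp_rot": TCP orientation; "wrist_force": force on the tool from outside, world axes, zero at the start; "moment": the same for the moment, N m; "width": opening from 0.0 (shut) to 1.0 (fully open).
Only numpy, scipy, OpenCV 4.12 (cv2) and the standard library are available. Lean on these libraries where they do the work, as an engineer would, in place of code of your own. Each camera call takes 0.05 s, during which the arm holds its last target. There are 200 camera calls.

## Task

Turn the wooden parts carousel until the pocket with the toy barrel faces the brass pointer on the robot's side, and let it come to rest there. Then take the barrel out and set it down, without dropping it, standing upright on the flat bed of the toy truck.

Things in the scene. Friction and masses are not known exactly. Their poses are not given: they have to be found in the camera images.
- barrel_center (a point): Centre (half-way up) of the loose wooden toy barrel: 50 g, 60 mm tall, 42 mm wide at the belly, 33 mm at the ends, two dark hoops. It stands (z axis up) in one of the two carousel pockets nearest the pointer, 22 to 68 degrees to either side, its centre 30 mm above the deck. The other pockets hold a cone-shaped tree, a slatted crate and a flat-headed bollard, up to 65 mm tall.
- carousel: Plywood disc 330 mm across; turns on z either way, light friction, stays where left. Origin: on the axis at its underside, 18 mm below the deck (its top, 40 mm above the table). Pockets: 4 rings, 52 mm inside, 60 outside, 6 high, 105 mm from the axis on +x, +y, -x, -y. Pegs to turn it: 4 round posts 16 mm thick, 55 mm above the deck, 125 mm from the axis at 45, 135, 225, 315 deg from its x.
- pick_spot (a point): Where the centre of the pocket facing the pointer belongs: level with the deck's top, 105 mm from the carousel's axis towards the pointer (a small brass diamond on a dark wooden tongue of the fixed foot, on the robot's side). Its x axis points to the carousel's axis, z up. It does not turn with the deck. The deck's middle is low (under 10 mm above the deck).
- bed (a point): Centre of the floor of the flat bed of a wooden toy truck, screwed to a board so that it cannot move. The bed is 128 mm long (along this point's x) and 84 mm wide (along y) inside, its floor 54 mm above the table, with boards 8 mm high all round. The solid cab stands at the +x end, from 77 mm off this point, 84 mm wide, rising 56 mm above the bed's floor. z up.
There are look-alikes about, which are no part of the job. Leave any orange look-alike of the part that bears barrel_center alone.

How it is judged:
By the outcome, as a careful person would: the job done as asked, in the order asked, and still so for the second after the job is handed in, with the robot touching nothing.
It also fails if it takes over 54 s, if anything falls off the work surface, if the arm or the gripper's body presses on something with over 40 N, if the wrist force passes 120 N, or if a joint passes its speed limit or range.

## Working session

There is one attempt and no reset: what is moved stays moved. The work goes in short steps, Python scripts to look and compute and a tool call to move; the robot and the scene stay as the last step left them, time stands still between calls to the robot, and variables do not carry over. Pictures are saved under pics/ and viewed, about 8 in all and at most 12, crops included, and the job is handed in when it is done.

Besides the shell and the picture viewer there is one more tool, called after "Request:" in YAML: its name, and indented under it one key for each argument. carry_out: Moves the arm, as the interface text tells. Its arguments: {"type":"object","properties":{"deltas":{"type":"array"}},"required":["deltas"]}

```bash
mkdir -p pics
cat > h.py <<'E'
from plant import robot, eyes, models
import numpy as np, cv2
def save(cam,fn):
    im=eyes.get_image(cam); cv2.imwrite('pics/'+fn,im[:,:,::-1]); return im
def w(cam,loc,P=None):
    P=P or eyes.camera_params(cam); R=np.array(P['R']);return R.T@(np.array(loc)-np.array(P['t']))
def pix2w(cam,u,v,z):
    P=eyes.camera_params(cam);R=np.array(P['R']);t=np.array(P['t'])
    x=(u-P['cx'])/P['fx'];y=(v-P['cy'])/P['fy']
    if cam=='wrist':
        r=np.hypot(x,y);d=np.array([x/r*np.sin(r),y/r*np.sin(r),np.cos(r)])
    else: d=np.array([x,y,1])
    d=R.T@d;c=-R.T@t
    return c+d*(z-c[2])/d[2]
def proj(cam,X):
    P=eyes.camera_params(cam);c=np.array(P['R'])@np.array(X)+np.array(P['t'])
    return P['fx']*c[0]/c[2]+P['cx'],P['fy']*c[1]/c[2]+P['cy']
E
python3 - <<'E'
from h import *
a=save('top','a.png');b=save('scene','b.png')
cv2.imwrite('pics/ab.png',cv2.resize(np.hstack([a,b]),(800,300))[:,:,::-1])
for cam in('top','scene'):
  for th in('barrel_center','carousel','pick_spot','bed'):
    for d in models.place_of(cam,th)[:3]: print(cam,th,round(d['p'],2),w(cam,d['location']).round(4), np.round(proj(cam,w(cam,d['location']))))
s=robot.state();print(s['time'],s['position'],np.round(s['tcp_rot'],3),s['width'])
E
```

```text
top barrel_center 0.72 [ 0.5364 -0.1825  0.0698] [320. 154.]
top barrel_center 0.65 [ 0.3451 -0.098   0.0301] [290. 227.]
top barrel_center 0.61 [ 0.2132 -0.3297  0.0328] [380. 274.]
top carousel 0.67 [ 0.6313 -0.1401  0.0166] [301. 129.]
top bed 0.56 [0.4674 0.2301 0.0517] [170. 185.]
scene barrel_center 0.91 [ 0.3208 -0.211   0.0344] [171. 211.]
scene barrel_center 0.88 [ 0.5369 -0.1844  0.0673] [236. 250.]
scene barrel_center 0.7 [ 0.2167 -0.3292  0.0309] [107. 214.]
scene carousel 0.71 [ 0.6372 -0.133   0.0207] [285. 277.]
scene carousel 0.57 [ 0.5411 -0.1853  0.0671] [237. 252.]
scene bed 0.87 [0.4679 0.2306 0.0538] [334. 151.]
0.5 [0.26836957 0.56442902 0.20305228] [[-0.     0.429  0.903]
 [-0.     0.903 -0.429]
 [-1.    -0.    -0.   ]] 0.9968050607072921
```

View pics/a.png

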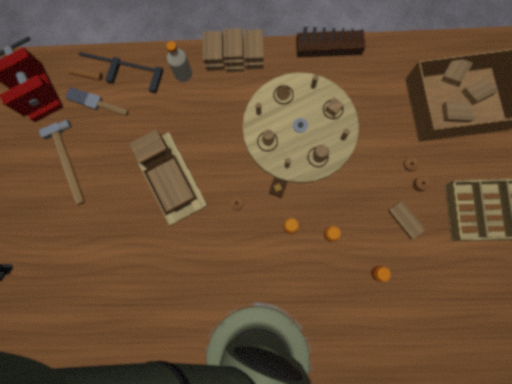

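View pics/b.png

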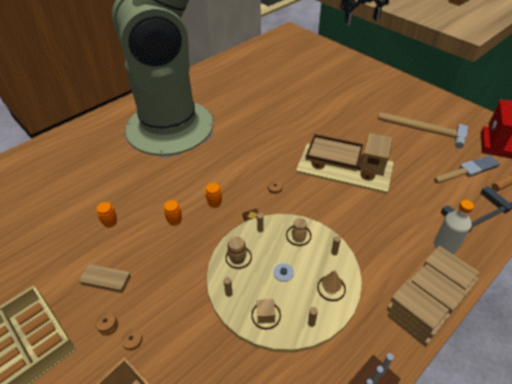

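Candidates: three orange look-alikes at top (291,226), (333,233) and (382,274), which I'll leave alone. On the carousel there are two plain-wood objects near the pointer, at top (320,155)/scene (236,250) and top (268,140)/scene (299,232). An enlarged crop should tell which of those two is the barrel.

Run:
```python
from h import *
a=cv2.imread('pics/a.png');b=cv2.imread('pics/b.png')
A=cv2.resize(a[65:205,235:365],None,fx=3,fy=3,interpolation=cv2.INTER_CUBIC)
B=cv2.resize(b[200:340,200:330],None,fx=3,fy=3,interpolation=cv2.INTER_CUBIC)
cv2.imwrite('pics/c.png',np.hstack([A,B]))
# deck ellipse, top: bright yellowish
hsv=cv2.cvtColor(a,cv2.COLOR_BGR2HSV)
m=((hsv[...,2]>150)&(hsv[...,0]>15)&(hsv[...,0]<40)&(hsv[...,1]<140)).astype('u1')
m[:, :236]=0;m[:,365:]=0;m[:65]=0;m[205:]=0
c=max(cv2.findContours(m,0,2)[0],key=cv2.contourArea);e=cv2.fitEllipse(cv2.convexHull(c));print(e)
C=pix2w('top',*e[0],.04);print('axis',C)
for n,p in dict(hub=(301,126),ptr=(278,187.5)).items():print(n,pix2w('top',*p,.04),pix2w('top',*p,.03))
for n,p in dict(peg_bot=(288,163),peg_l=(259,109),peg_t=(315,82),peg_r=(346,135)).items():
  q=pix2w('top',*p,.095);d=q-C;print(n,q.round(4),np.degrees(np.arctan2(d[1],d[0])).round(1),np.hypot(*d[:2]).round(4))
for n,p in dict(bar=(317,158),bol=(268,140),tree=(284,94),crate=(334,108)).items():
  q=pix2w('top',*p,.04);d=q-C;print(n,q.round(4),np.degrees(np.arctan2(d[1],d[0])).round(1),np.hypot(*d[:2]).round(4))
```

```text
((293.387939453125, 121.13230895996094), (41.849937438964844, 123.43705749511719), 62.3599853515625)
axis [ 0.64547591 -0.11814729  0.04      ]
hub [ 0.63005041 -0.13912072  0.04      ] [ 0.63394221 -0.14022813  0.03      ]
ptr [ 0.45318579 -0.06784834  0.04      ] [ 0.45526948 -0.06822712  0.03      ]
peg_bot [ 0.507  -0.0943  0.095 ] 170.2 0.1405
peg_l [ 0.6615 -0.0214  0.095 ] 80.6 0.0981
peg_t [ 0.7346 -0.177   0.095 ] -33.4 0.1068
peg_r [ 0.5792 -0.251   0.095 ] -116.5 0.1485
bar [ 0.5342 -0.1794  0.04  ] -151.2 0.127
bol [ 0.5915 -0.0441  0.04  ] 126.1 0.0916
tree [ 0.7296 -0.0944  0.04  ] 15.7 0.0874
crate [ 0.681  -0.2355  0.04  ] -73.2 0.1226
```

View pics/c.png

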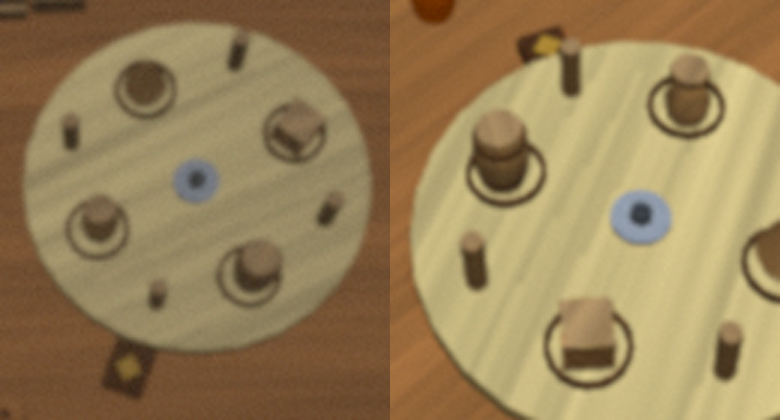

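The crop shows the barrel, wide with a dark hoop, at top (320,155)/scene (236,250). The thinner flat-headed bollard is at top (268,140), and the other two pockets hold the tree and crate. The pointer diamond is at top (277.7,187.3).

Run:
```python
from h import *
f=lambda x,y:(235+x/3-.33,65+y/3-.33)
rings=[f(249,275),f(98,229),f(145,89),f(295,131)]
W=np.array([pix2w('top',*p,.043) for p in rings]);
C=W.mean(0);print('axis',C,'hub',pix2w('top',*f(195,181),.043))
g=lambda x,y:(200+(x-390)/3-.33,200+y/3-.33)
print('scene hub',pix2w('scene',*g(641,217),.043),'ptr',pix2w('scene',*g(547,45),.03),pix2w('scene',*g(547,45),.04))
for q in W:d=q-C;print('ring',q.round(4),np.degrees(np.arctan2(d[1],d[0])).round(1)%360,np.hypot(*d[:2]).round(4))
for p in [(158,286),(70,117),(240,38),(336,198)]:
  q=pix2w('top',*f(*p),.095);d=q-C;print('peg',q.round(4),np.degrees(np.arctan2(d[1],d[0])).round(1)%360,np.hypot(*d[:2]).round(4))
for z in(.02,.03,.04):
  q=pix2w('top',*f(128,367),z);d=q-C;print('ptr',z,q.round(4),np.degrees(np.arctan2(d[1],d[0])).round(1)%360)
print(pix2w('top',148,145,.11),pix2w('top',170,185,.054))
```

```text
axis [ 0.63291891 -0.13663307  0.043     ] hub [ 0.63199976 -0.13516489  0.043     ]
scene hub [ 0.63470359 -0.13725606  0.043     ] ptr [ 0.46338674 -0.07146294  0.03      ] [ 0.46962972 -0.0768938   0.04      ]
ring [ 0.5381 -0.181   0.043 ] 205.1 0.1047
ring [ 0.5876 -0.0421  0.043 ] 115.6 0.1048
ring [ 0.7272 -0.0913  0.043 ] 25.7 0.1046
ring [ 0.6787 -0.232   0.043 ] 295.7 0.1058
peg [ 0.5152 -0.0929  0.095 ] 159.6 0.1256
peg [ 0.6771 -0.019   0.095 ] 69.4 0.1256
peg [ 0.7485 -0.1768  0.095 ] 340.8 0.1223
peg [ 0.5912 -0.2536  0.095 ] 250.4 0.1242
ptr 0.02 [ 0.4588 -0.0668  0.02  ] 158.1
ptr 0.03 [ 0.4567 -0.0664  0.03  ] 158.3
ptr 0.04 [ 0.4546 -0.0661  0.04  ] 158.4
[0.56400897 0.27629011 0.11      ] [0.46582331 0.22995494 0.054     ]
```

Request:
carry_out:
  deltas:
    - [0, 0, 0, 12, -33, 0, 0]
    - [0, 0, 1, 25, -66, 0, 0]
    - [0, 0, 1, 37, -99, 0, 0]
    - [0, 0, 2, 49, -132, 0, 0]
    - [0, 0, 2, 62, -165, 0, 0]
    - [0, 0, 2, 74, -198, 0, 0]
    - [0, 0, 3, 86, -231, 0, 0]
    - [0, 0, 3, 99, -264, 0, 0]
    - [0, 0, 3, 111, -297, 0, 0]
    - [0, 0, 4, 124, -330, 0, 0]
    - [0, 0, 4, 136, -363, 0, 0]
    - [0, 0, 4, 148, -396, 0, 0]
    - [0, 0, 5, 161, -429, 0, 0]
    - [0, 0, 5, 173, -462, 0, 0]
    - [0, 0, 5, 185, -495, 0, 0]
    - [0, 0, 6, 198, -528, 0, 0]
    - [0, 0, 6, 215, -571, 0, 0]
    - [0, 0, 6, 230, -615, 0, 0]
    - [0, 0, 6, 242, -645, 0, 0]
    - [0, 0, 6, 247, -659, 0, 0]

```text
time: 2.5
position: [0.5159, -0.0976, 0.2031]
tcp_rot: [[0.0, 0.336, 0.942], [-0.001, 0.942, -0.336], [-1.0, -0.001, 0.001]]
wrist_force: [0.5, 0.1, -0.3]
width: 0.503
```

Run:
```python
from h import *
s=robot.state();print(s['time'],s['position'],np.round(s['tcp_rot'],3),s['width'],s['joint_positions'])
a=save('wrist','w1.png');cv2.imwrite('pics/w1b.png',a[:,:,::-1])
P=eyes.camera_params('wrist');print({k:np.round(v,3).tolist() for k,v in P.items()})
```

```text
2.5 [ 0.51589877 -0.09763896  0.20311014] [[ 0.     0.336  0.942]
 [-0.001  0.942 -0.336]
 [-1.    -0.001  0.001]] 0.5027224828975798 [ -4.56760973  21.10822452  11.43898337 107.21095288  -5.12981783
  52.14984145  79.6650166 ]
{'fx': 297.319, 'fy': 297.319, 'cx': 254.759, 'cy': 185.381, 'R': [[0.336, 0.942, -0.002], [0.906, -0.323, 0.275], [0.259, -0.094, -0.961]], 't': [-0.082, -0.534, 0.235]}
```

View pics/w1.png

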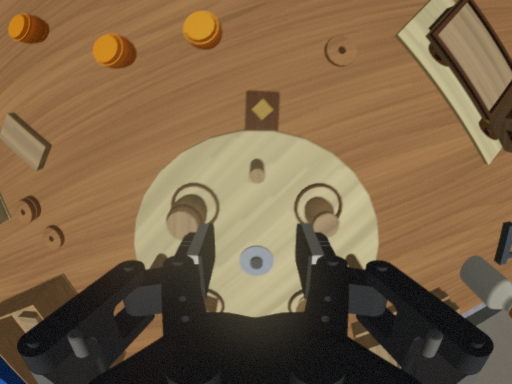

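The wrist view shows the diamond at (262,109), the hub at (257,261), the peg top at about (257,176), and the pocket rings at (194,202) and (318,202).

Run:
```python
from h import *
C=pix2w('wrist',257,261,.043);print('hub',C)
for n,p,z in [('peg',(257,176),.095),('pegbase',(257,160),.042),('ptr',(262,109),.025),('ptr',(262,109),.04),('ringB',(194,203),.043),('ringb',(318,203),.043)]:
  q=pix2w('wrist',*p,z);d=q-np.array([.633,-.137,0]);print(n,q.round(4),np.degrees(np.arctan2(d[1],d[0])).round(1)%360,np.hypot(*d[:2]).round(4))
  d=q-C;print('   hub-rel',np.degrees(np.arctan2(d[1],d[0])).round(1)%360,np.hypot(*d[:2]).round(4))
```

```text
hub [ 0.63430882 -0.13695287  0.043     ]
peg [ 0.517  -0.0957  0.095 ] 160.4 0.1231
   hub-rel 160.6 0.1244
pegbase [ 0.5121 -0.0936  0.042 ] 160.3 0.1284
   hub-rel 160.5 0.1297
ptr [ 0.4603 -0.0689  0.025 ] 158.5 0.1857
   hub-rel 158.7 0.1869
ptr [ 0.4598 -0.0692  0.04  ] 158.6 0.186
   hub-rel 158.8 0.1872
ringB [ 0.5353 -0.1815  0.043 ] 204.5 0.1073
   hub-rel 204.2 0.1085
ringb [ 0.585  -0.0423  0.043 ] 116.9 0.1061
   hub-rel 117.5 0.1067
```

Request:
carry_out:
  deltas:
    - [0, 0, 0, 0, 0, -30, 0]
    - [0, 0, 0, 0, 0, -60, 0]
    - [0, 0, 0, 0, 0, -90, 0]
    - [0, 0, 0, 0, 0, -115, 0]
    - [0, 0, 0, 0, 0, -132, 0]
    - [0, 0, 0, 0, 0, -140, 0]
    - [0, 0, 0, 0, 0, -140, 0]
    - [0, 0, 0, 0, 0, -140, -1]
    - [0, 0, 0, 0, 0, -140, -1]
    - [0, 0, 0, 0, 0, -140, -1]
    - [0, 0, 0, 0, 0, -140, -1]
    - [0, 0, 0, 0, 0, -140, -1]
    - [0, 0, 0, 0, 0, -140, -1]
    - [0, 0, 0, 0, 0, -140, -1]

```text
time: 3.95
position: [0.516, -0.0945, 0.0642]
tcp_rot: [[0.002, 0.333, 0.943], [0.0, 0.943, -0.333], [-1.0, 0.001, 0.002]]
wrist_force: [-1.6, 0.8, 8.0]
width: 0.12
```

Run:
```python
import numpy as np
# arc shifts from peg angle 160.4 to 113.5
a0=160.4
for k in range(1,17):
    f=k/16; f=f*f*(3-2*f)
    a=a0-46.9*f
    p=.125*np.array([np.cos(np.radians(a)),np.sin(np.radians(a))])-.125*np.array([np.cos(np.radians(a0)),np.sin(np.radians(a0))])
    print(f"[0,0,{a-a0:.1f},{p[0]*1e3:.0f},{p[1]*1e3:.0f},0,-1],",end='')
```

```text
[0,0,-0.5,0,1,0,-1],[0,0,-2.0,2,4,0,-1],[0,0,-4.3,4,9,0,-1],[0,0,-7.3,6,15,0,-1],[0,0,-10.9,10,21,0,-1],[0,0,-14.8,15,29,0,-1],[0,0,-19.1,20,36,0,-1],[0,0,-23.4,26,43,0,-1],[0,0,-27.8,33,50,0,-1],[0,0,-32.1,40,56,0,-1],[0,0,-36.0,47,61,0,-1],[0,0,-39.6,54,65,0,-1],[0,0,-42.6,59,69,0,-1],[0,0,-44.9,64,71,0,-1],[0,0,-46.4,67,72,0,-1],[0,0,-46.9,68,73,0,-1],
```

Request:
carry_out:
  deltas:
    - [0, 0, -0.5, 0, 1, 0, -1]
    - [0, 0, -2.0, 2, 4, 0, -1]
    - [0, 0, -4.3, 4, 9, 0, -1]
    - [0, 0, -7.3, 6, 15, 0, -1]
    - [0, 0, -10.9, 10, 21, 0, -1]
    - [0, 0, -14.8, 15, 29, 0, -1]
    - [0, 0, -19.1, 20, 36, 0, -1]
    - [0, 0, -23.4, 26, 43, 0, -1]
    - [0, 0, -27.8, 33, 50, 0, -1]
    - [0, 0, -32.1, 40, 56, 0, -1]
    - [0, 0, -36.0, 47, 61, 0, -1]
    - [0, 0, -39.6, 54, 65, 0, -1]
    - [0, 0, -42.6, 59, 69, 0, -1]
    - [0, 0, -44.9, 64, 71, 0, -1]
    - [0, 0, -46.4, 67, 72, 0, -1]
    - [0, 0, -47, 68, 73, 0, -1]
    - [0, 0, -47, 68, 73, 0, -1]
    - [0, 0, -47, 68, 73, 0, -1]
    - [0, 0, -47, 68, 73, 0, -1]

```text
time: 5.85
position: [0.5844, -0.0216, 0.0643]
tcp_rot: [[0.002, 0.917, 0.4], [0.0, 0.4, -0.917], [-1.0, 0.002, 0.001]]
wrist_force: [2.4, -0.6, 5.3]
width: 0.121
```

Run:
```python
from h import *
s=robot.state();print(s['time'],s['position'],s['width'],s['wrist_force'],s['joint_positions'])
b=save('scene','d0.png');a=save('top','d1.png')
B=cv2.resize(b[190:350,190:370],None,fx=2.2,fy=2.2,interpolation=cv2.INTER_CUBIC)
A=cv2.resize(a[50:210,225:375],None,fx=2.2,fy=2.2,interpolation=cv2.INTER_CUBIC)
cv2.imwrite('pics/d.png',np.hstack([A,B])[:,:,::-1])
for c in('scene','top'):
  for d in models.place_of(c,'barrel_center')[:4]:
    q=w(c,d['location']);e=q-np.array([.6335,-.137,0]);print(c,round(d['p'],2),q.round(4),np.degrees(np.arctan2(e[1],e[0])).round(1)%360,np.hypot(*e[:2]).round(4))
```

```text
5.85 [ 0.58443111 -0.02155813  0.06425912] 0.1210751652653743 [ 2.4359631  -0.56261388  5.27047302] [-18.86681799  38.83017608  22.10874701 105.13352421 -21.53704244
  40.03702469  39.04255612]
scene 0.79 [ 0.2146 -0.329   0.0314] 204.6 0.4608
scene 0.69 [ 0.5358 -0.1019  0.0702] 160.2 0.1039
scene 0.67 [ 0.3487 -0.1018  0.0306] 173.0 0.287
scene 0.66 [ 0.3232 -0.2127  0.0356] 193.7 0.3194
top 0.8 [ 0.5306 -0.0982  0.0722] 159.3 0.11
top 0.68 [ 0.3478 -0.0963  0.031 ] 171.9 0.2886
top 0.6 [ 0.2169 -0.3272  0.0295] 204.5 0.458
```

View pics/d.png

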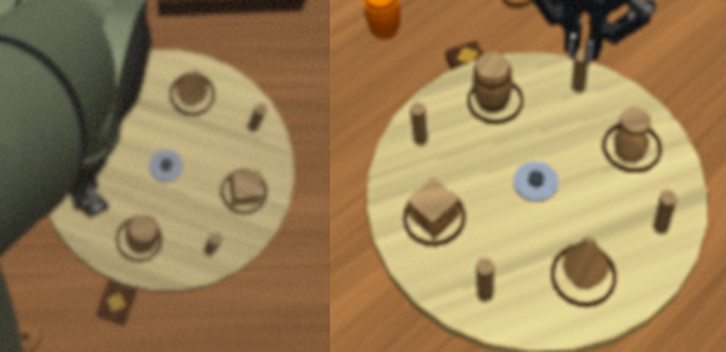

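The deck has turned with the peg. In the crop the barrel's ring is at (139,240), the hub at (166,165), the crate's ring at (244,190), the tree's ring at (192,93) and the diamond at (116,302). I'll check the angle before releasing.

Run:
```python
from h import *
f=lambda x,y:(225+x/2.2-.27,50+y/2.2-.27)
g=lambda x,y:(190+(x-330)/2.2-.27,190+y/2.2-.27)
for cam,F,L in (('top',f,dict(hub=(166,165),bar=(139,240),crate=(244,190),tree=(192,93))),('scene',g,dict(hub=(536,181),bar=(495,101),crate=(434,215),tree=(584,275),bol=(632,146)))):
  C=pix2w(cam,*F(*L['hub']),.043);print(C)
  for n,p in L.items():
    q=pix2w(cam,*F(*p),.043);d=q-np.array([.6335,-.137,0]);print(cam,n,q.round(4),np.degrees(np.arctan2(d[1],d[0])).round(1)%360,np.hypot(*d[:2]).round(4))
```

```text
[ 0.63276596 -0.13665496  0.043     ]
top hub [ 0.6328 -0.1367  0.043 ] 154.8 0.0008
top bar [ 0.5336 -0.0981  0.043 ] 158.7 0.1072
top crate [ 0.5955 -0.2343  0.043 ] 248.7 0.1045
top tree [ 0.7311 -0.175   0.043 ] 338.7 0.1048
[ 0.63474623 -0.13720895  0.043     ]
scene hub [ 0.6347 -0.1372  0.043 ] 350.5 0.0013
scene bar [ 0.5377 -0.0995  0.043 ] 158.6 0.1028
scene crate [ 0.5944 -0.2336  0.043 ] 247.9 0.1042
scene tree [ 0.7325 -0.1753  0.043 ] 338.8 0.1062
scene bol [ 0.6726 -0.0387  0.043 ] 68.3 0.1058
```

Request:
carry_out:
  deltas:
    - [0, 0, 0, 0, 0, 0, -0.4]
    - [0, 0, 0, 0, 0, 0, 0]
    - [0, 0, 0, 0, 0, 0, 0]
    - [0, 0, 0, 0, 0, 0, 0]
    - [0, 0, 0, 0, 0, 10, 0]
    - [0, 0, 0, 0, 0, 35, 0]
    - [0, 0, 0, 0, 0, 70, 0]
    - [0, 0, 0, 0, 0, 105, 0.6]
    - [0, 0, 7, -5, -8, 130, 0.6]
    - [0, 0, 15, -15, -25, 140, 0.6]
    - [0, 0, 23, -25, -40, 140, 0.6]
    - [0, 0, 31, -35, -57, 140, 0.6]
    - [0, 0, 39, -43, -70, 140, 0.6]
    - [0, 0, 45, -48, -77, 140, 0.6]
    - [0, 0, 45, -48, -77, 140, 0.6]
    - [0, 0, 45, -48, -77, 140, 0.6]
    - [0, 0, 45, -48, -77, 140, 0.6]

```text
time: 7.75
position: [0.5357, -0.0979, 0.2032]
tcp_rot: [[0.0, 0.367, 0.93], [0.0, 0.93, -0.367], [-1.0, 0.0, 0.0]]
wrist_force: [-0.1, -0.5, -0.3]
width: 0.799
```

Run:
```python
from h import *
s=robot.state();print(s['time'],s['position'],s['width'],np.round(s['tcp_rot'],3)[:,1])
save('wrist','e.png')
print(np.round(-np.array(eyes.camera_params('wrist')['R']).T@eyes.camera_params('wrist')['t'],3))
for d in models.place_of('wrist','barrel_center')[:4]:
    q=w('wrist',d['location']);e=q-np.array([.6335,-.137,0]);print(round(d['p'],2),q.round(4),np.degrees(np.arctan2(e[1],e[0])).round(1)%360,np.hypot(*e[:2]).round(4))
for d in models.place_of('wrist','bed')[:2]:print('bed',d['p'],w('wrist',d['location']))
```

```text
7.75 [ 0.53570429 -0.09793386  0.20324093] 0.7987785422846905 [0.367 0.93  0.   ]
[ 0.471 -0.071  0.372]
0.89 [ 0.3486 -0.1025  0.0278] 173.1 0.287
0.77 [ 0.3248 -0.2057  0.0257] 192.5 0.3162
0.77 [ 0.2181 -0.3347  0.028 ] 205.5 0.46
0.69 [ 0.5368 -0.0987  0.0715] 158.4 0.104
bed 0.98 [0.46960907 0.2276604  0.05413779]
```

View pics/e.png

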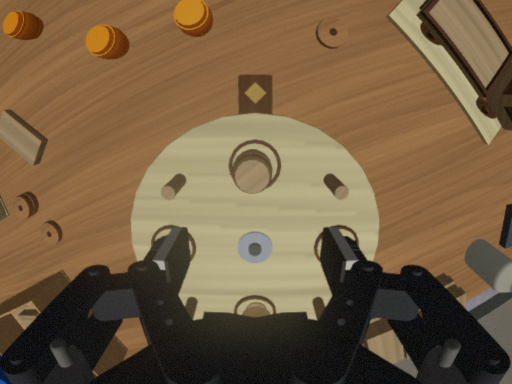

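The wrist view shows the diamond (255,92), barrel (253,172) and hub (255,248) in one line. The deck stayed put after release and the barrel is centred, so I'll grasp it.

Request:
carry_out:
  deltas:
    - [0, 0, 0, 0, 0, -30, 0.6]
    - [0, 0, 0, 0, 0, -65, 0.6]
    - [0, 0, 0, 0, 0, -100, 0.6]
    - [0, 0, 0, 0, 0, -125, 0.6]
    - [0, 0, 0, 0, 0, -142, 0.6]
    - [0, 0, 0, 0, 0, -150, 0.6]
    - [0, 0, 0, 0, 0, -150, 0.6]
    - [0, 0, 0, 0, 0, -150, 0.3]
    - [0, 0, 0, 0, 0, -150, 0.1]
    - [0, 0, 0, 0, 0, -150, -0.1]
    - [0, 0, 0, 0, 0, -150, -1]
    - [0, 0, 0, 0, 0, -150, -1]
    - [0, 0, 0, 0, 0, -150, -1]
    - [0, 0, 0, 0, 0, -150, -1]
    - [0, 0, 0, 0, 0, -150, -1]
    - [0, 0, 0, 0, 0, -150, -1]

```text
time: 9.5
position: [0.5363, -0.0987, 0.0542]
tcp_rot: [[0.002, 0.366, 0.931], [-0.0, 0.931, -0.366], [-1.0, 0.001, 0.002]]
wrist_force: [-0.6, -0.2, 12.1]
width: 0.412
```

Run:
```python
from h import *
s=robot.state();print(s['time'],s['position'],s['width'],s['wrist_force'],np.round(s['tcp_rot'],3)[:,1])
```

```text
9.5 [ 0.53625069 -0.09866344  0.05420977] 0.4123862136300966 [-0.57086972 -0.2001059  12.06916851] [0.366 0.931 0.001]
```

Request:
carry_out:
  deltas:
    - [0, 0, 0, 0, 0, 5, -1]
    - [0, 0, 0, 0, 0, 20, -1]
    - [0, 0, 0, 0, 0, 45, -1]
    - [0, 0, 0, 0, 0, 75, -1]
    - [0, 0, 1, -2, 10, 100, -1]
    - [0, 0, 4, -6, 30, 115, -1]
    - [0, 0, 8, -12, 57, 120, -1]
    - [0, 0, 12, -18, 87, 120, -1]
    - [0, 0, 16, -24, 117, 120, -1]
    - [0, 0, 21, -30, 147, 120, -1]
    - [0, 0, 25, -36, 177, 120, -1]
    - [0, 0, 30, -43, 207, 120, -1]
    - [0, 0, 35, -49, 237, 120, -1]
    - [0, 0, 39, -55, 267, 120, -1]
    - [0, 0, 43, -60, 292, 120, -1]
    - [0, 0, 45, -64, 310, 120, -1]
    - [0, 0, 46, -67, 322, 120, -1]
    - [0, 0, 46, -67, 327, 120, -1]
    - [0, 0, 46, -67, 327, 120, -1]
    - [0, 0, 46, -67, 327, 120, -1]

```text
time: 11.5
position: [0.4687, 0.2274, 0.1731]
tcp_rot: [[0.0, -0.414, 0.91], [-0.001, 0.91, 0.414], [-1.0, -0.001, -0.0]]
wrist_force: [0.3, -1.5, -0.5]
width: 0.408
```

Run:
```python
from h import *
s=robot.state();print(s['time'],s['position'],s['width'],s['wrist_force'],np.round(s['tcp_rot'],3)[:,1])
b=save('scene','f0.png');a=save('wrist','f1.png')
B=cv2.resize(b[60:220,270:420],(400,427),interpolation=cv2.INTER_CUBIC)
A=cv2.resize(a,(400,300))
A=np.vstack([A,np.zeros((127,400,3),'u1')])
cv2.imwrite('pics/f.png',np.hstack([A,B])[:,:,::-1])
for c in('scene','wrist'):
  for t in('bed','barrel_center'):
    for d in models.place_of(c,t)[:3]:print(c,t,round(d['p'],2),w(c,d['location']).round(4))
```

```text
11.5 [0.46871164 0.22739208 0.17308685] 0.4084001055991688 [ 0.25191302 -1.46645324 -0.49065193] [-0.414  0.91  -0.001]
scene bed 0.83 [0.4658 0.2297 0.0553]
scene barrel_center 0.91 [ 0.2163 -0.3294  0.0319]
scene barrel_center 0.88 [ 0.3472 -0.0995  0.0311]
scene barrel_center 0.79 [ 0.3233 -0.2116  0.0363]
wrist bed 0.76 [0.4705 0.2296 0.0538]
wrist barrel_center 0.87 [0.4678 0.2319 0.1871]
```

View pics/f.png

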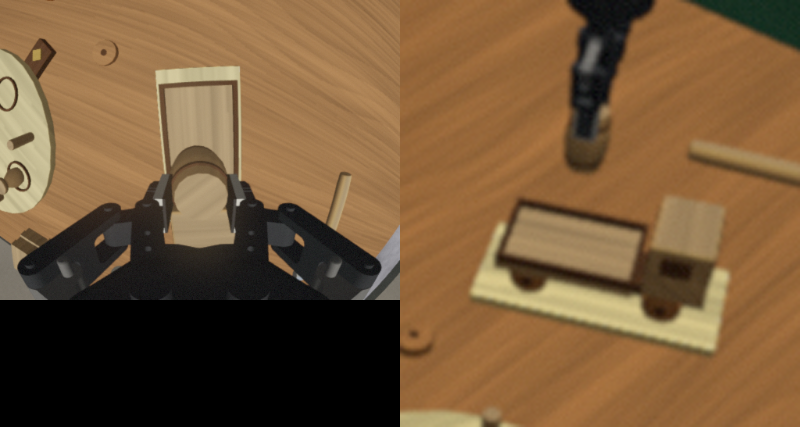

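The barrel is held upright over the bed, and the jaws line up across it. I'll lower slowly and watch the force.

Request:
carry_out:
  deltas:
    - [0, 0, 0, 0, 1, -20, -1]
    - [0, 0, 0, 0, 1, -45, -1]
    - [0, 0, 0, 0, 1, -70, -1]
    - [0, 0, 0, 0, 1, -87, -1]
    - [0, 0, 0, 0, 1, -95, -1]
    - [0, 0, 0, 0, 1, -99, -1]
    - [0, 0, 0, 0, 1, -101, -1]
    - [0, 0, 0, 0, 1, -103, -1]
    - [0, 0, 0, 0, 1, -104, -1]
    - [0, 0, 0, 0, 1, -104, -1]
    - [0, 0, 0, 0, 1, -104, -1]

```text
time: 12.9
position: [0.4685, 0.2295, 0.0694]
tcp_rot: [[0.0, -0.416, 0.909], [0.0, 0.909, 0.416], [-1.0, 0.0, 0.0]]
wrist_force: [-0.2, 0.4, -0.3]
width: 0.411
```

No contact yet, so I'll lower in half-millimetre steps.

Request:
carry_out:
  deltas:
    - [0, 0, 0, 0, 0, -0.5, -1]
    - [0, 0, 0, 0, 0, -1, -1]
    - [0, 0, 0, 0, 0, -1.3, -1]
    - [0, 0, 0, 0, 0, -1.3, -1]
    - [0, 0, 0, 0, 0, -1.3, -1]

```text
time: 13.4
position: [0.4688, 0.2296, 0.0683]
tcp_rot: [[0.001, -0.416, 0.91], [0.001, 0.91, 0.416], [-1.0, 0.0, 0.001]]
wrist_force: [-1.6, -0.3, 8.9]
width: 0.41
```

Contact at 9 N. I'll ease off, open gently and lift clear.

Request:
carry_out:
  deltas:
    - [0, 0, 0, 0, 0, 0.4, -1]
    - [0, 0, 0, 0, 0, 0.4, -1]
    - [0, 0, 0, 0, 0, 0.4, -0.1]
    - [0, 0, 0, 0, 0, 0.4, 0.0]
    - [0, 0, 0, 0, 0, 0.4, 0.15]
    - [0, 0, 0, 0, 0, 0.4, 0.35]
    - [0, 0, 0, 0, 0, 0.4, 0.4]
    - [0, 0, 0, 0, 0, 0.4, 0.4]
    - [0, 0, 0, 0, 0, 0.4, 0.4]
    - [0, 0, 0, 0, 0, 0.4, 0.4]
    - [0, 0, 0, 0, 0, 8, 0.4]
    - [0, 0, 0, 0, 0, 25, 0.4]
    - [0, 0, 0, 0, 0, 50, 0.4]
    - [0, 0, 0, 0, 0, 80, 0.4]
    - [0, 0, 0, 0, 0, 110, 0.4]
    - [0, 0, 0, 0, 0, 140, 0.4]
    - [0, 0, 0, 0, 0, 150, 0.4]
    - [0, 0, 0, 0, 0, 150, 0.4]

```text
time: 15.2
position: [0.4689, 0.2298, 0.2193]
tcp_rot: [[0.002, -0.416, 0.909], [0.001, 0.909, 0.416], [-1.0, 0.0, 0.003]]
wrist_force: [0.4, 0.1, -0.8]
width: 0.7
```

Run:
```python
from h import *
s=robot.state();print(s['time'],s['position'],s['width'],s['wrist_force'])
b=save('scene','g0.png');a=save('wrist','g1.png')
B=cv2.resize(b[60:330,180:420],(400,450),interpolation=cv2.INTER_CUBIC)
A=np.vstack([cv2.resize(a,(400,300)),np.zeros((150,400,3),'u1')])
cv2.imwrite('pics/g.png',np.hstack([A,B])[:,:,::-1])
for c in('scene','wrist'):
    for d in models.place_of(c,'barrel_center')[:4]:print(c,round(d['p'],2),w(c,d['location']).round(4))
```

```text
15.2 [0.46889046 0.22976609 0.21929182] 0.6997301719819342 [ 0.39696437  0.14513008 -0.82174234]
scene 0.86 [ 0.2206 -0.3293  0.0345]
scene 0.85 [ 0.3485 -0.0966  0.0288]
scene 0.76 [0.4685 0.2262 0.0815]
scene 0.56 [ 0.3233 -0.2095  0.0324]
wrist 0.72 [0.4674 0.2299 0.0829]
```

View pics/g.png

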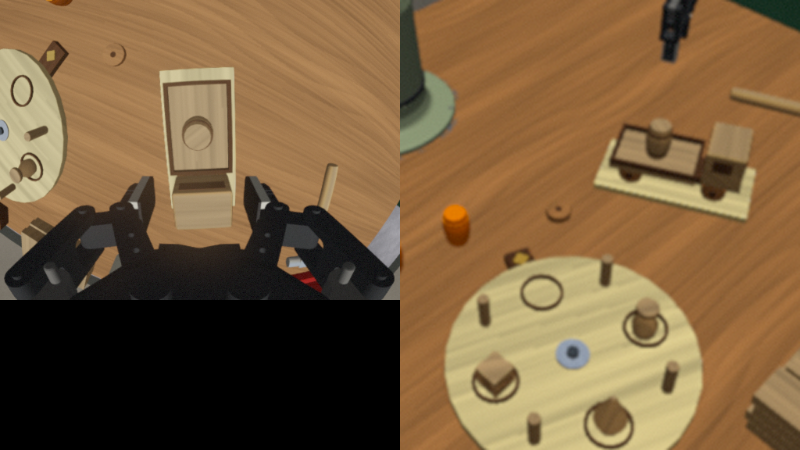

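The barrel stands upright in the middle of the bed, the empty pocket faces the diamond, and the gripper is clear of everything.

```bash
python3 -c "
from plant import robot
print(robot.job_done())"
```

```text
the job is handed in; nothing more can be done
None
```

The barrel is now standing upright in the middle of the truck bed, and the job is handed in at about 15.3 s of the 54 s allowed.

- **Turning the carousel:** I gripped a peg and swung the deck about −47°. Two cameras then put the barrel's pocket at 158.6–158.7°, against the pointer at about 158.5°. It stayed there after I let go of the peg.
- **Moving the barrel:** I lifted it from the pocket and lowered it until the gripper felt about 9 N of contact. Then I eased off and opened the gripper slowly.

**Last checks:**
- The wrist camera put the barrel's centre at (0.467, 0.230, 0.083), against about 0.084 m height expected for a barrel standing on the bed floor. The scene camera agreed to about 4 mm.
- The pictures show the emptied pocket still facing the diamond and the gripper clear. No readings at the ends of moves came near the force limits.
- I left the orange look-alikes alone.
- No check failed. The only oddity was that the gripper opening read about 6 mm narrower than the true width on both the peg and the barrel.

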